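Clamp a milling blank with a click wrench

TASK

Gently slide the blank carrier along its channel until it sits fully home against the end stop of the bench clamp. Then tighten the clamp screw by turning the wrench handle clockwise (seen from above) until the handle breaks over at its hinge, stop as soon as it has clearly given instead of forcing it on, and let go so that the handle springs straight with the screw left tight and the carrier still home. Leave the other things on the bench where they are.

Things in the scene. Friction and masses are not known exactly. Their poses are not given: they have to be found in the camera images.
- clamp: Bench clamp, bolted down: base plate 160 x 130 x 12 mm. Origin on the bench under the screw axis; x runs along its channel from the open mouth to the end stop (face at x = 30 mm), z up. Guide rails 36 to 46 mm either side of the middle, x = -100 to 30 mm, tops at 26 mm. Grey bridge over the channel at x = -18 to 18, y = -62 to 62 mm, top at 62 mm.
- clamp_screw (a point): Point on the vertical axis of the clamp screw, 81 mm above the bench. The screw is stiff with grease: its drag grows with speed, 1.5 N m per rad/s (2 N at the wrench grip at 30 mm/s; near 150 mm/s the hinge gives too early). It stays where it is left. At an unknown angle, 0.35 to 0.75 rad clockwise of its start, it comes up tight. Turning the handle back loosens it.
- carrier_tab (a point): Point on the blank carrier's upright steel tab (12 mm along x, 24 mm along y, 22 to 85 mm above the bench), at 65 mm. The carrier is a loose 120 x 70 x 10 mm plate (0.35 to 0.6 kg) in the channel, 1.3 mm play each side, with a white round blank on it ahead of the tab. Axes as the clamp's. Home, this point is at x = -80 mm in the clamp's frame; it starts 20 to 35 mm short.
- wrench_head (a point): Centre of the steel wrench head on the screw axis, 81 mm above the bench; 36 mm across, 22 mm tall. Its x axis points outwards to the upright break-over hinge, 30 mm from the screw axis, where the handle joins. The angle at which the head sits on the screw differs each time.
- wrench_grip (a point): Middle of the handle's level round rubber grip: 25 mm thick, 90 to 205 mm from the screw axis, this point at 150 mm and 81 mm above the bench; x axis outwards. A preloaded spring holds the handle straight; once the screw is tight the hinge gives at 10 N here, then folds clockwise at 10 to 12 N by up to 0.24 rad (firm stop). It springs straight when let go.
- jaw_face (a point): Centre of the lower face of the dark steel pressure disc (48 mm across) under the bridge. It comes down 0.5 mm per radian of the screw; tight, it stands 36.45 mm above the bench.
- casting_ring: Bystander: open steel casting ring 60 mm across, 55 mm tall, standing beside the clamp at its -y side; origin at the centre of its underside.
- wax_tin: Bystander: flat steel tin 70 mm across, 30 mm tall; origin at the centre of its underside.
- spray_bottle: Bystander: reddish bottle with white cap, 60 mm across, 170 mm tall; origin at the centre of its underside.
- wax_knife: Bystander: plaster spatula with a wooden handle and a flat steel blade, about 250 mm long, lying on the bench.
There are look-alikes about, which are no part of the job. Leave any turquoise look-alike of the part that bears carrier_tab alone.

How it is judged:
On the way, in this order (a step that is already met when the one before it is completed fails the run):
1. the carrier is fully home against the end stop, within 1.5 mm (x of carrier_tab in the frame of clamp above -0.0815 m), for 0.2 s.
2. with the carrier home and the screw tight, the wrench handle has broken over at its hinge by more than 0.04 rad (angle between the x axis of wrench_head and the x axis of wrench_grip, either way round above 0.04 rad and z of jaw_face in the frame of clamp below 0.036525 m and x of carrier_tab in the frame of clamp above -0.0815 m), for 0.1 s.
At the end, for the whole second after the job is handed in: Carrier home within 1.5 mm of the end stop; screw still tight (jaw within 0.075 mm of its lowest, screw backed off no more than about 0.15 rad); handle let go and straight again (within 0.02 rad of the head); the four bystanders within 20 mm of where they began (x of carrier_tab in the frame of clamp above -0.0815 m and z of jaw_face in the frame of clamp below 0.036525 m and angle between the x axis of wrench_head and the x axis of wrench_grip, either way round below 0.02 rad and distance of each of casting_ring, wax_tin, spray_bottle, wax_knife from where it was at the start of the episode below 0.02 m); the robot touches nothing.
It fails at once if the handle is forced on more than 0.14 rad past straight, towards its stop (over-torque) (angle between the x axis of wrench_head and the x axis of wrench_grip, either way round above 0.14 rad).
It fails at once if the carrier is rammed against the clamp with more than 45 N (contact force between carrier and clamp above 45 N).
It fails at once if a bystander is moved by more than 20 mm (distance of any of casting_ring, wax_tin, spray_bottle, wax_knife from where it was at the start of the episode above 0.02 m).
It also fails if it takes over 64 s, if anything falls off the work surface, if the arm or the gripper's body presses on something with over 40 N, if the wrist force passes 120 N, or if a joint passes its speed limit or range.

ROBOT

A 6-joint arm with a two-finger parallel gripper is mounted at the origin on the work surface. World frame = base frame: x ahead of the robot, y to its left, z up, the work surface at z = 0. Lengths are in m, angles in rad, forces in N, time in s.
With the tool pointing down it reaches from about 0.25 to 0.725 m from the base axis. Payload 4 kg.
Tool frame: the origin (TCP) lies midway between the tips of the shut fingers; the grasp point (between the pads) lies 19 mm behind it (bot.grasp_offset is the distance from the TCP to the grasp point, in m); z points along the fingers, y is the direction in which the jaws open and shut (so a half turn about z gives the same grasp; the last joint's range is limited). The gripper opens to 85 mm and grips with 20 to 120 N. Pads are 22 mm wide; open, the fingers measure 114 mm over their backs; the gripper's body (76 mm by 85 mm) begins 54 mm behind the grasp point. The pads swing forward as they close: fully open they stand 13 mm farther back than shut.
Start: joints at [-1.249, 0.241, 0.005, 1.335, 0, 1.571], TCP at [0.158, -0.474, 0.231] pointing down, gripper open.
Joint ranges: [-2.72, 2.72], [-1.05, 1.87], [-1.09, 1.28], [-1.99, 2.15], [-1.42, 1.44], [-3.14, 3.14]. Speed limits (rad/s): [2.79, 2.79, 3.14, 3.14, 3.14, 3.14].

INTERFACE

Orientations are given as a unit quaternion [x, y, z, w].
In Python, from workcell import sensors, optics, bot gives the robot as it stands.
- The arm moves only by the tool apply_moves, never from a script. Its argument "plan" is one flat list of numbers, 6 for each row, row after row: the shift along the tool's x, y, z in m, then the turn, a rotation vector about the tool's x, y, z in rad. In form: [tx, ty, tz, ax, ay, az, tx, ty, tz, ax, ay, az, ...]. A call has 1 to 12 rows; each row is the pose to reach, as a shift and turn from the pose commanded when the call began, along the tool's axes at that moment; what a row does not reach only later rows make up. A row lasts 1/12 s, in which the tool goes at most 41.7 mm and 7.16 degrees, less where a joint would pass 70% of its speed; a pose out of reach is approached as far as the arm can. A call with a gripper value outside its range is refused whole. "grip" is the finger opening in m, from 0 to 0.0854, set as the call begins (left out, the last holds). The fingers move at their own pace and stop on an object; the grip force is fixed at half the most. Time passes only in rows, so rows that repeat a pose let the fingers close. It gives the time, the measured TCP pose, the force and the opening at its end, in the units of the state.
- sensors.get_obs(): the state, without advancing time (a new reading comes with each control period).
- optics.camera(name): name is "scene" or "top" or "wrist"; returns a dict with "pixels" (400x640x3 uint8, red, green, blue), "fx", "fy", "cx", "cy" (pixels), "pose" (4x4, takes a point from camera to world coordinates); the wrist camera has in their place "tool_from_camera" (4x4, takes a point from camera to tool coordinates, whose origin is the TCP and whose axes are the flange's). Camera axes: x right, y up, looking along -z (the intrinsics and any distortion apply to the point x, -y, -z); pixel columns grow to the right and rows downward; lengths in m; the calibration is good to about 2 mm. A picture is of the moment at which its call begins: read the wrist's pose just before it. There is no depth.
- bot.job_done(): hands the job in, once; it reports no verdict.
The state is a dict: "clock": time; "joint_pos": joint angles; "joint_vel": joint speeds; "tau": joint torques, N m; "eef_pos": TCP position; "tool_rot": TCP orientation; "ft_force": force on the tool from outside, world axes, zero at the start; "ft_torque": the same for the moment, N m; "grip_width": finger opening in m.
Only numpy, scipy, OpenCV 4.12 (cv2) and the standard library are available. Lean on these libraries where they do the work, as an engineer would, in place of code of your own. Each camera call takes 0.05 s, during which the arm holds its last target.

## Working session

There is one attempt and no reset: what is moved stays moved. The work goes in short steps, Python scripts to look and compute and a tool call to move; the robot and the scene stay as the last step left them, time stands still between calls to the robot, and variables do not carry over. Pictures are saved under pics/ and viewed, and the job is handed in when it is done.

Besides the shell and the picture viewer there is one more tool, called by a JSON object that holds its "name" and its "arguments", one argument or row to a line. apply_moves: Moves the arm, as the interface text tells. Its arguments: {"type":"object","properties":{"plan":{"type":"array","items":{"type":"number"}},"grip":{"type":"number"}},"required":["plan"]}

```bash
ls; mkdir -p pics; python3 - <<'E'
from workcell import sensors, optics, bot
import cv2
o=sensors.get_obs(); print(o, bot.grasp_offset)
for n in ("scene","top"):
    c=optics.camera(n); cv2.imwrite(f"pics/{n}0.png",c["pixels"][:,:,::-1]); print(n,{k:v for k,v in c.items() if k!="pixels"})
E
```

```text
pics
{'clock': 0.0, 'joint_pos': array([-1.24900778e+00,  2.41422670e-01,  3.68903460e-03,  1.33520880e+00,
        2.08594723e-05,  1.57080579e+00]), 'joint_vel': array([ 8.09116419e-04,  4.45430343e-05, -2.39078914e-03, -1.51224337e-03,
        6.36015244e-04,  1.73148513e-04]), 'tau': array([ 1.10022070e-04, -3.72319758e+01,  2.52406186e+01,  1.67542370e-02,
       -1.35186955e-06, -1.64806596e-05]), 'eef_pos': array([ 0.15793129, -0.47371384,  0.2303947 ]), 'tool_rot': array([ 9.87084606e-01,  1.60196223e-01, -1.61614554e-04, -1.06086644e-03]), 'ft_force': array([-0.55271705,  0.38179334, -0.21105145]), 'ft_torque': array([ 0.01008218, -0.015154  ,  0.00535242]), 'grip_width': 0.08526863418413283} 0.0187
scene {'fx': 388.1357407886164, 'fy': 388.1357407886164, 'cx': 319.1435781279682, 'cy': 202.56739195785414, 'pose': array([[-0.87241836, -0.40223947,  0.27765016,  0.8362925 ],
       [ 0.48871846, -0.7253157 ,  0.48484162,  0.49437214],
       [ 0.00636159,  0.55867749,  0.82936059,  0.95949448],
       [ 0.        ,  0.        ,  0.        ,  1.        ]])}
top {'fx': 459.6729362647128, 'fy': 459.6729362647128, 'cx': 323.2772611172514, 'cy': 201.54417881333214, 'pose': array([[ 5.72678114e-02,  9.75955982e-01, -2.10310053e-01,
         2.74600175e-01],
       [-9.98358833e-01,  5.59412719e-02, -1.22562204e-02,
        -3.08609976e-02],
       [-1.96519814e-04,  2.10666786e-01,  9.77557910e-01,
         1.38219946e+00],
       [ 0.00000000e+00,  0.00000000e+00,  0.00000000e+00,
         1.00000000e+00]])}
```

View pics/scene0.png

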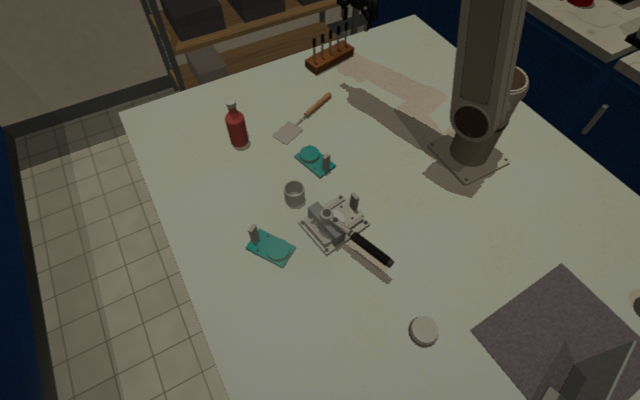

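View pics/top0.png

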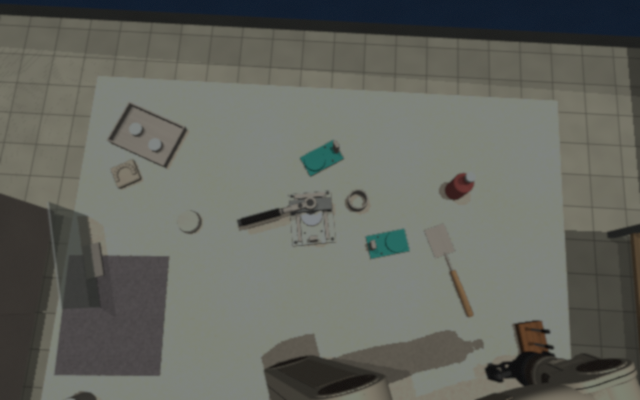

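The scene view shows the clamp near (335,222) with its handle running to (390,262), plus the turquoise look-alikes at (315,160) and (270,246). In the top view the clamp is at (312,218) with its mouth towards the robot, and the handle runs to (240,222). I'll zoom in next.

```bash
python3 - <<'E'
import cv2
a=cv2.imread("pics/top0.png")[170:260,220:380]; cv2.imwrite("pics/topz.png",cv2.resize(a,None,fx=5,fy=5,interpolation=cv2.INTER_CUBIC))
a=cv2.imread("pics/scene0.png")[170:280,280:420]; cv2.imwrite("pics/scz.png",cv2.resize(a,None,fx=5,fy=5,interpolation=cv2.INTER_CUBIC))
E
```

```text
(no output)
```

View pics/topz.png

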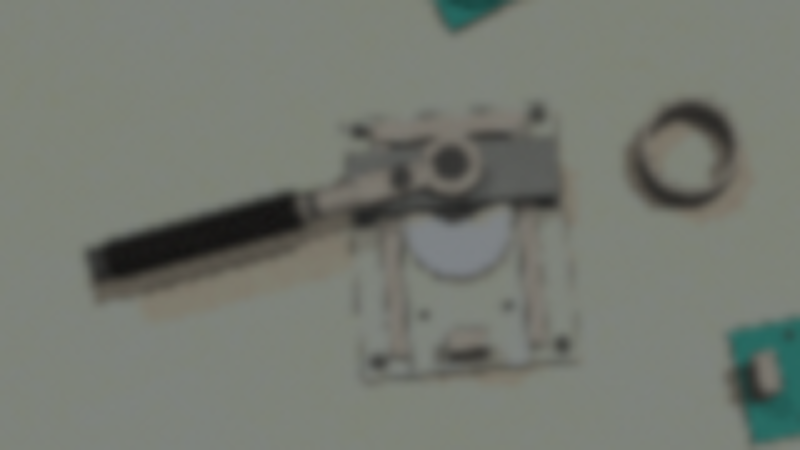

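View pics/scz.png

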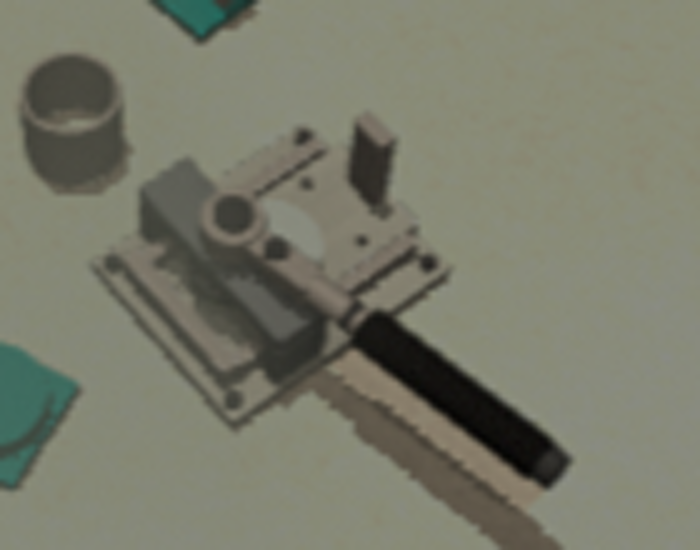

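```bash
cat > h.py <<'E'
import numpy as np
from workcell import sensors, optics, bot
def ray(c,u,v,z,pose=None):
    P=c["pose"] if pose is None else pose
    d=P[:3,:3]@np.array([(u-c["cx"])/c["fx"],-(v-c["cy"])/c["fy"],-1.0]); o=P[:3,3]
    return o+d*(z-o[2])/d[2]
def fwd(c,p):
    q=np.linalg.inv(c["pose"])@np.append(p,1); return c["cx"]+c["fx"]*q[0]/-q[2], c["cy"]-c["fy"]*q[1]/-q[2]
E
python3 - <<'E'
from h import *
np.set_printoptions(precision=4,suppress=True)
t=optics.camera("top"); s=optics.camera("scene")
T=lambda a,b,z: ray(t,220+a/5-.4,170+b/5-.4,z)
S=lambda a,b,z: ray(s,280+a/5-.4,170+b/5-.4,z)
print("screw",T(452,162,.092),S(235,216,.092))
for n,p in dict(BL=(365,381),BR=(577,362),TL=(345,128),TR=(552,103)).items(): print(n,T(*p,.012))
for n,p in dict(near=(237,428),left=(92,262),right=(452,268),).items(): print(n,S(*p,.012))
print("tabtop",T(468,338,.085),S(374,129,.085))
print("ringtop T",T(688,152,.055),S(70,88,.055))
print("grip in/out",T(298,210,.081),T(90,262,.081)); print(S(370,330,.081),S(555,465,.081))
print("hinge",T(400,178,.092),S(277,246,.092))
print("bridge TR",T(557,150,.062),T(557,203,.062),T(345,155,.062),S(140,183,.062),S(187,158,.062),S(322,312,.062),S(268,342,.062))
E
```

```text
screw [0.5487 0.0233 0.092 ] [0.5446 0.0253 0.092 ]
BL [0.4291 0.0701 0.012 ]
BR [ 0.4478 -0.0558  0.012 ]
TL [0.5831 0.0933 0.012 ]
TR [ 0.6061 -0.0322  0.012 ]
near [0.5842 0.1001 0.012 ]
left [ 0.6043 -0.0305  0.012 ]
right [0.4272 0.0724 0.012 ]
tabtop [0.4486 0.008  0.085 ] [0.447  0.0095 0.085 ]
ringtop T [ 0.5705 -0.1141  0.055 ] [ 0.5718 -0.1168  0.055 ]
grip in/out [0.5177 0.1106 0.081 ] [0.4806 0.2274 0.081 ]
[0.5146 0.1137 0.081 ] [0.4751 0.2228 0.081 ]
hinge [0.5376 0.0525 0.092 ] [0.5346 0.0522 0.092 ]
bridge TR [ 0.5658 -0.0366  0.062 ] [ 0.5341 -0.0384  0.062 ] [0.5556 0.0876 0.062 ] [ 0.5697 -0.0352  0.062 ] [ 0.5388 -0.0372  0.062 ] [0.5242 0.0839 0.062 ] [0.5584 0.0855 0.062 ]
```

```bash
cat >> h.py <<'E'
from scipy.spatial.transform import Rotation as R
np.set_printoptions(precision=4,suppress=True)
def togo(p,yaw,o=None):
    """shift in tool axes and rotvec to reach world point p, tool down with tool x at world yaw"""
    o=o or sensors.get_obs(); r=R.from_quat(o["tool_rot"])
    g=R.from_rotvec(np.pi*np.array([np.cos(yaw/2),np.sin(yaw/2),0]))
    return r.inv().apply(np.array(p)-o["eef_pos"]), (r.inv()*g).as_rotvec()
YAW=.148; SC=np.array([.547,.024])
def cl(x,y):
    c,s=np.cos(YAW),np.sin(YAW); return SC+[c*x-s*y,s*x+c*y]
E
python3 -c "
from h import *
p=cl(-.145,0);print(p,togo([*p,.2],YAW),togo([*p,.045],YAW))"
```

```text
[0.4036 0.0026] (array([ 0.3837, -0.3744,  0.0312]), array([-0.0012,  0.0001,  0.1738])) (array([ 0.3837, -0.3743,  0.1862]), array([-0.0012,  0.0001,  0.1738]))
```

{"name": "apply_moves", "arguments": {
  "plan": [0.02, -0.02, 0, 0, 0, 0.02, 0.045, -0.045, 0, 0, 0, 0.04, 0.073, -0.072, 0, 0, 0, 0.06, 0.1, -0.098, 0, 0, 0, 0.08, 0.128, -0.125, 0, 0, 0, 0.1, 0.156, -0.152, 0, 0, 0, 0.12, 0.184, -0.18, 0, 0, 0, 0.14, 0.212, -0.207, 0, 0, 0, 0.174, 0.24, -0.235, 0, 0, 0, 0.174, 0.268, -0.262, 0, 0, 0, 0.174, 0.296, -0.289, 0, 0, 0, 0.174, 0.32, -0.312, 0, 0, 0, 0.174],
  "grip": 0
}}

```text
clock: 1.2
eef_pos: [0.3636, -0.0749, 0.2315]
tool_rot: [0.997, 0.074, 0.0, -0.0]
ft_force: [0.3, -0.9, 0.3]
grip_width: -0.0002
```

```bash
python3 -c "
from h import *
p=cl(-.145,0);print(p,togo([*p,.2],YAW),togo([*p,.045],YAW),sensors.get_obs()['ft_force'])"
```

```text
[0.4036 0.0026] (array([ 0.0511, -0.0707,  0.0315]), array([-0.    , -0.0007,  0.0009])) (array([ 0.0509, -0.0707,  0.1865]), array([-0.    , -0.0007,  0.0009])) [ 0.3176 -0.8818  0.2989]
```

{"name": "apply_moves", "arguments": {
  "plan": [0.02, -0.028, 0.01, 0, 0, 0, 0.04, -0.056, 0.02, 0, 0, 0, 0.05, -0.07, 0.035, 0, 0, 0, 0.05, -0.07, 0.06, 0, 0, 0, 0.05, -0.07, 0.08, 0, 0, 0, 0.05, -0.07, 0.08, 0, 0, 0]
}}

```text
clock: 1.7
eef_pos: [0.399, 0.0001, 0.1477]
tool_rot: [0.997, 0.075, -0.004, -0.0]
ft_force: [-0.1, 0.3, 0.0]
grip_width: -0.0003
```

```bash
python3 -c "
from h import *
import cv2
p=cl(-.145,0);print(p,togo([*p,.045],YAW),sensors.get_obs()['eef_pos'])
c=optics.camera('wrist');print({k:v for k,v in c.items() if k!='pixels'})
cv2.imwrite('pics/w1.png',c['pixels'][:,:,::-1])
t=optics.camera('top')['pixels'][150:290,200:400,::-1]
cv2.imwrite('pics/t1.png',cv2.resize(t,None,fx=4,fy=4,interpolation=2))
"
```

```text
[0.4036 0.0026] (array([ 0.0057, -0.0017,  0.1027]), array([-0.0012,  0.0079,  0.0013])) [0.399  0.0001 0.1477]
{'fx': 301.5556452317432, 'fy': 301.5556452317432, 'cx': 320.19381020444376, 'cy': 199.6272077980155, 'tool_from_camera': array([[-0.0017,  0.9648,  0.2631,  0.0676],
       [ 1.    ,  0.0017,  0.0004, -0.0003],
       [-0.0001,  0.2631, -0.9648, -0.1419],
       [ 0.    ,  0.    ,  0.    ,  1.    ]])}
```

View pics/w1.png

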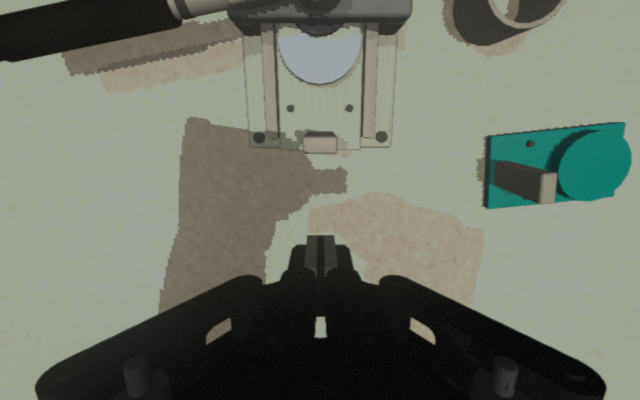

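View pics/t1.png

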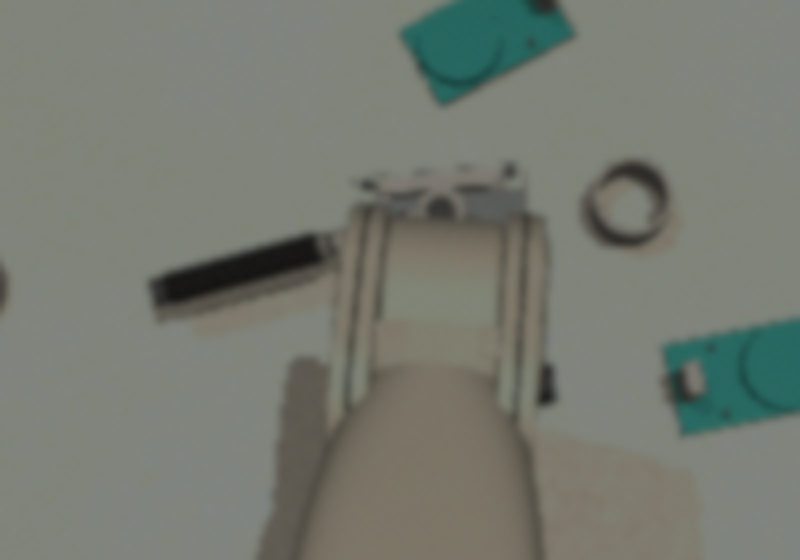

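The wrist view shows the tab top at about (320,143), in line with the finger gap at column 321 and square to the tool. The clamp has not moved. I'll check the tab position by ray.

```bash
cat >> h.py <<'E'
def wpose(c,o):
    P=np.eye(4);P[:3,:3]=R.from_quat(o["tool_rot"]).as_matrix();P[:3,3]=o["eef_pos"]; return P@c["tool_from_camera"]
def incl(p):
    c,s=np.cos(YAW),np.sin(YAW); d=np.array(p)[:2]-SC; return np.array([c*d[0]+s*d[1],-s*d[0]+c*d[1]])
E
python3 -c "
from h import *
o=sensors.get_obs();c=optics.camera('wrist');P=wpose(c,o)
for n,u,v,z in [('tab rear top',320,153,.085),('tabfront top',320,136,.085),('BL',249,147,.012),('BR',391,147,.012)]:
  p=ray(c,u,v,z,P);print(n,p,incl(p))
"
```

```text
tab rear top [0.4448 0.0064 0.085 ] [-0.1037 -0.0023]
tabfront top [0.4561 0.0081 0.085 ] [-0.0922 -0.0023]
BL [0.4324 0.0708 0.012 ] [-0.1065  0.0632]
BR [ 0.4514 -0.0587  0.012 ] [-0.1067 -0.0677]
```

{"name": "apply_moves", "arguments": {
  "plan": [0.002, 0, 0.025, 0, 0, 0, 0.004, 0, 0.055, 0, 0, 0, 0.004, 0, 0.08, 0, 0, 0, 0.004, 0, 0.095, 0, 0, 0, 0.004, 0, 0.102, 0, 0, 0, 0.004, 0, 0.102, 0, 0, 0, 0.004, 0, 0.102, 0, 0, 0]
}}

```text
clock: 2.43
eef_pos: [0.4074, -0.0002, 0.0505]
tool_rot: [0.997, 0.074, 0.001, 0.0]
ft_force: [0.6, -0.0, 0.0]
grip_width: -0.0004
```

```bash
python3 -c "
from h import *
o=sensors.get_obs();print(o['eef_pos'],incl(o['eef_pos']),o['ft_force'],togo([*cl(-.145,-.0015),.045],YAW))
"
```

```text
[ 0.4074 -0.0002  0.0505] [-0.1417 -0.0033] [ 0.5797 -0.0492  0.0459] (array([-0.0033, -0.0018,  0.0055]), array([ 0.0003, -0.002 , -0.0008]))
```

{"name": "apply_moves", "arguments": {
  "plan": [0.004, 0, 0, 0, 0, 0, 0.008, 0, 0, 0, 0, 0, 0.012, 0, 0, 0, 0, 0, 0.015, 0, 0, 0, 0, 0, 0.018, 0, 0, 0, 0, 0, 0.02, 0, 0, 0, 0, 0, 0.022, 0, 0, 0, 0, 0, 0.024, 0, 0, 0, 0, 0, 0.026, 0, 0, 0, 0, 0, 0.028, 0, 0, 0, 0, 0, 0.03, 0, 0, 0, 0, 0, 0.032, 0, 0, 0, 0, 0]
}}

```text
clock: 3.43
eef_pos: [0.435, 0.0045, 0.0488]
tool_rot: [0.997, 0.074, -0.003, 0.0]
ft_force: [-6.3, -0.1, 3.7]
grip_width: 0.0
```

```bash
cat > look.py <<'E'
import sys,cv2
from h import *
o=sensors.get_obs();c=optics.camera('wrist');cv2.imwrite(sys.argv[1],c['pixels'][:,:,::-1]);print(o['clock'],o['eef_pos'],incl(o['eef_pos']),o['ft_force'])
E
python3 look.py pics/w2.png
```

```text
3.4333 [0.435  0.0045 0.0488] [-0.1137 -0.0028] [-6.3187 -0.0846  3.7458]
```

View pics/w2.png

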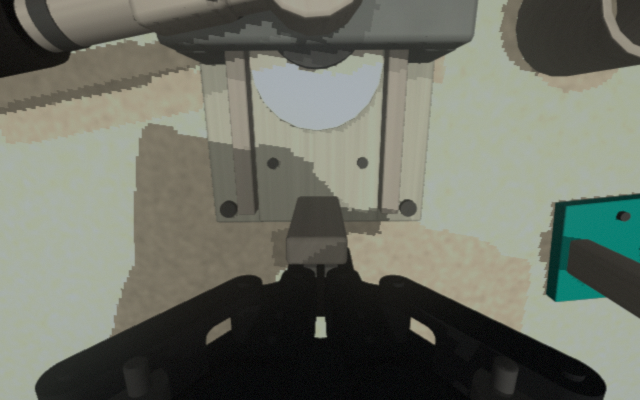

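Now in contact: the tab is against the fingertips at (316,250), reading about 6 N.

{"name": "apply_moves", "arguments": {
  "plan": [0.002, 0, 0, 0, 0, 0, 0.004, 0, 0, 0, 0, 0, 0.006, 0, 0, 0, 0, 0, 0.008, 0, 0, 0, 0, 0, 0.01, 0, 0, 0, 0, 0, 0.012, 0, 0, 0, 0, 0]
}}

```text
clock: 3.98
eef_pos: [0.4498, 0.0066, 0.049]
tool_rot: [0.997, 0.074, -0.0, -0.0]
ft_force: [-2.9, -0.9, -0.6]
grip_width: -0.0003
```

{"name": "apply_moves", "arguments": {
  "plan": [0.0015, 0, 0, 0, 0, 0, 0.003, 0, 0, 0, 0, 0]
}}

```text
clock: 4.15
eef_pos: [0.4504, 0.0065, 0.049]
tool_rot: [0.997, 0.074, -0.002, 0.0]
ft_force: [-11.0, -2.8, 8.3]
grip_width: -0.0
```

```bash
python3 look.py pics/w3.png
```

```text
4.15 [0.4504 0.0065 0.049 ] [-0.0981 -0.003 ] [-11.0153  -2.7515   8.3332]
```

View pics/w3.png

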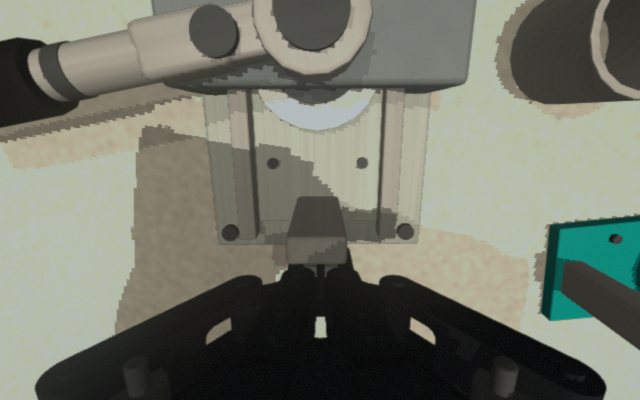

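```bash
python3 -c "
from h import *
import cv2
o=sensors.get_obs();c=optics.camera('wrist');P=wpose(c,o)
cv2.imwrite('pics/w3z.png',cv2.resize(c['pixels'][190:270,190:450,::-1],None,fx=3,fy=3,interpolation=2))
for n,u,v,z in [('carrier rear edge',270,220,.022),('base',260,243,.012),('tabtop rear',316,264,.085),('tabtop front',316,237,.085),('tab front foot',318,197,.022),('screw',310,10,.092)]:
  p=ray(c,u,v,z,P);print(n,p,incl(p))
"
```

```text
carrier rear edge [0.4548 0.0376 0.022 ] [-0.0892  0.027 ]
base [0.4346 0.0436 0.012 ] [-0.1083  0.0359]
tabtop rear [0.463  0.0105 0.085 ] [-0.085 -0.001]
tabtop front [0.4741 0.0121 0.085 ] [-0.0738 -0.0011]
tab front foot [0.4728 0.0115 0.022 ] [-0.0752 -0.0014]
screw [0.5465 0.0241 0.092 ] [-0.0005  0.0001]
```

View pics/w3z.png

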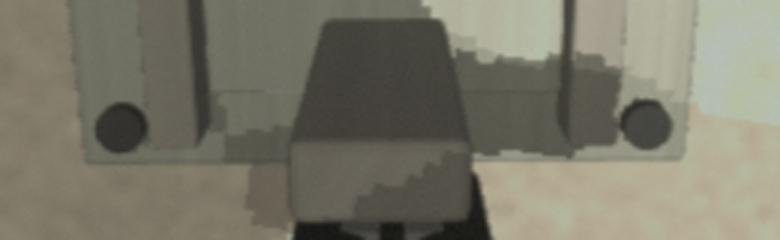

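{"name": "apply_moves", "arguments": {
  "plan": [0.001, 0, 0, 0, 0, 0, 0.001, 0, 0, 0, 0, 0]
}}

```text
clock: 4.42
eef_pos: [0.4503, 0.0065, 0.049]
tool_rot: [0.997, 0.074, -0.003, 0.0]
ft_force: [-10.4, -2.5, 5.5]
grip_width: -0.0
```

{"name": "apply_moves", "arguments": {
  "plan": [0.001, 0, 0, 0, 0, 0, 0.001, 0, 0, 0, 0, 0]
}}

```text
clock: 4.58
eef_pos: [0.4503, 0.0065, 0.049]
tool_rot: [0.997, 0.074, -0.004, 0.001]
ft_force: [-12.8, -2.9, 10.2]
grip_width: 0.0001
```

{"name": "apply_moves", "arguments": {
  "plan": [0.002, 0, 0, 0, 0, 0, 0.002, 0, 0, 0, 0, 0, 0.002, 0, 0, 0, 0, 0]
}}

```text
clock: 4.83
eef_pos: [0.4502, 0.0065, 0.0487]
tool_rot: [0.997, 0.073, -0.006, 0.001]
ft_force: [-17.4, -3.6, 12.2]
grip_width: 0.0003
```

{"name": "apply_moves", "arguments": {
  "plan": [-0.004, 0, 0, 0, 0, 0, -0.012, 0, 0, 0, 0, 0, -0.022, 0, 0, 0, 0, 0, -0.034, 0, 0, 0, 0, 0, -0.044, 0, 0, 0, 0, 0, -0.048, 0, 0, 0, 0, 0, -0.048, 0, 0, 0, 0, 0]
}}

```text
clock: 5.42
eef_pos: [0.4083, 0.0004, 0.0495]
tool_rot: [0.997, 0.074, 0.0, -0.0]
ft_force: [-0.7, -0.3, -0.1]
grip_width: 0.0003
```

```bash
python3 look.py pics/w4.png; python3 - <<'E'
from h import *
o=sensors.get_obs()
import cv2
t=optics.camera('top');cv2.imwrite('pics/t4.png',t['pixels'][:,:,::-1]);s=optics.camera('scene');cv2.imwrite('pics/s4.png',cv2.resize(s['pixels'][150:300,260:440,::-1],None,fx=4,fy=4))
E
```

```text
5.4167 [0.4083 0.0004 0.0495] [-0.1406 -0.0029] [-0.7056 -0.2674 -0.1076]
```

View pics/w4.png

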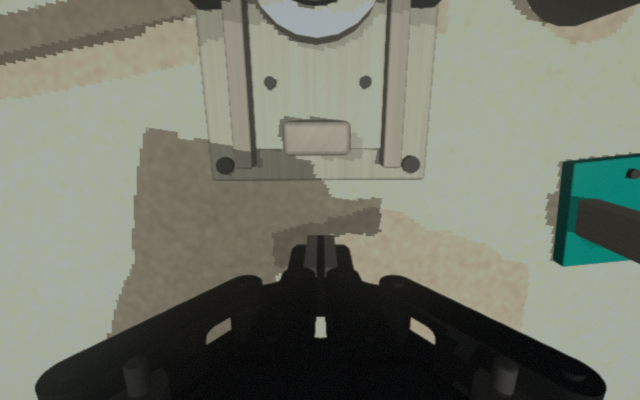

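View pics/s4.png

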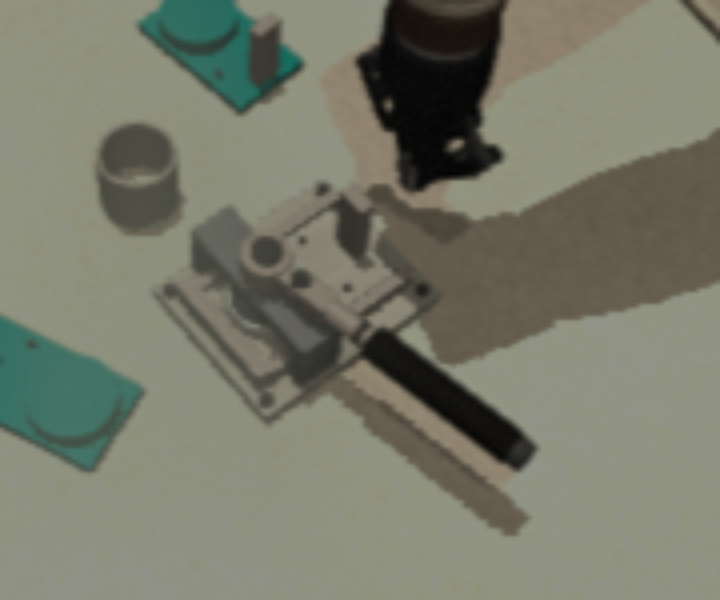

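```bash
cat >> h.py <<'E'
SC2=np.array([.547,.0235])
def hp(th,off,r=.15):
    u=np.array([np.cos(th),np.sin(th)]);t=np.array([u[1],-u[0]]); return SC2+r*u-off*t
E
python3 - <<'E'
from h import *
o=sensors.get_obs();c=optics.camera('wrist');P=wpose(c,o)
for n,u,v,z in [('carrier rear edge',270,150,.022),('tabtop',316,137,.085),('base',316,180,.012)]:
  p=ray(c,u,v,z,P);print(n,p,incl(p))
print(hp(1.905,.0435),togo([*hp(1.905,.0435),.062],1.905-np.pi/2))
E
```

```text
carrier rear edge [0.4555 0.0359 0.022 ] [-0.0887  0.0253]
tabtop [0.4702 0.0113 0.085 ] [-0.0779 -0.0013]
base [0.4404 0.008  0.012 ] [-0.1078 -0.0002]
[0.4567 0.1509] (array([ 0.0682, -0.1419, -0.0123]), array([ 0.0003, -0.0015, -0.1863]))
```

{"name": "apply_moves", "arguments": {
  "plan": [0.0, -0.015, -0.006, 0, 0, -0.02, 0.008, -0.04, -0.012, 0, 0, -0.06, 0.022, -0.07, -0.012, 0, 0, -0.1, 0.042, -0.1, -0.012, 0, 0, -0.14, 0.06, -0.13, -0.012, 0, 0, -0.18, 0.068, -0.142, -0.012, 0, 0, -0.186, 0.068, -0.142, -0.012, 0, 0, -0.186, 0.068, -0.142, -0.012, 0, 0, -0.186]
}}

```text
clock: 6.28
eef_pos: [0.4557, 0.1516, 0.061]
tool_rot: [0.986, 0.167, -0.0, 0.0]
ft_force: [-0.3, -0.3, -0.8]
grip_width: -0.0
```

```bash
python3 look.py pics/w5.png; python3 - <<'E'
from h import *
print(hp(1.905,.0235),togo([*hp(1.905,.0235),.062],1.905-np.pi/2))
E
```

```text
6.2833 [0.4557 0.1516 0.061 ] [-0.0715  0.1397] [-0.2534 -0.2877 -0.8026]
[0.4756 0.1575] (array([ 0.0217,  0.0003, -0.0012]), array([ 0.0004,  0.0014, -0.0001]))
```

View pics/w5.png

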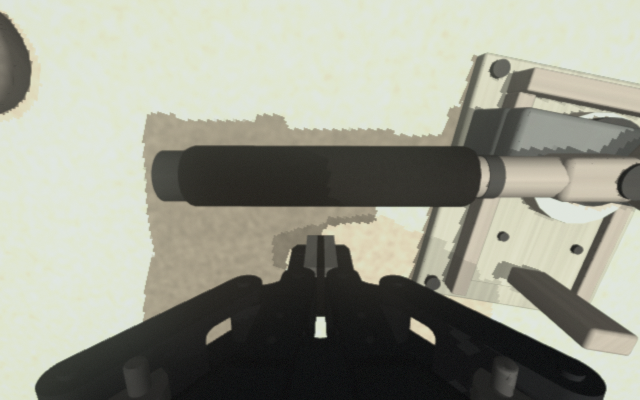

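The wrist view has the black grip level across (180–478, row 176), parallel to the fingers' front. The fingertips at column 320 are near its middle, so I'll go to contact.

{"name": "apply_moves", "arguments": {
  "plan": [0.004, 0, 0, 0, 0, 0, 0.009, 0, 0, 0, 0, 0, 0.014, 0, 0, 0, 0, 0, 0.017, 0, 0, 0, 0, 0, 0.019, 0, 0, 0, 0, 0, 0.021, 0, 0, 0, 0, 0, 0.0217, 0, 0, 0, 0, 0]
}}

```text
clock: 6.92
eef_pos: [0.476, 0.1579, 0.0612]
tool_rot: [0.986, 0.166, -0.0, 0.0]
ft_force: [0.6, -0.3, -0.4]
grip_width: 0.0001
```

```bash
python3 - <<'E'
from h import *
off=.0235
for i in range(1,13):
    f=.0167*i; print(i,round(off*(1-np.cos(f))+.15*np.sin(f),4),round(.15*(1-np.cos(f))-off*np.sin(f),4),round(f,4))
E
```

```text
1 0.0025 -0.0004 0.0167
2 0.005 -0.0007 0.0334
3 0.0075 -0.001 0.0501
4 0.0101 -0.0012 0.0668
5 0.0126 -0.0014 0.0835
6 0.0151 -0.0016 0.1002
7 0.0177 -0.0017 0.1169
8 0.0202 -0.0018 0.1336
9 0.0227 -0.0018 0.1503
10 0.0253 -0.0018 0.167
11 0.0278 -0.0018 0.1837
12 0.0303 -0.0017 0.2004
```

{"name": "apply_moves", "arguments": {
  "plan": [0.0025, -0.0004, 0, 0, 0, 0.0167, 0.005, -0.0007, 0, 0, 0, 0.0334, 0.0075, -0.001, 0, 0, 0, 0.05, 0.01, -0.0012, 0, 0, 0, 0.0668, 0.0126, -0.0014, 0, 0, 0, 0.0835, 0.0151, -0.0016, 0, 0, 0, 0.1, 0.0177, -0.0017, 0, 0, 0, 0.117, 0.0202, -0.0018, 0, 0, 0, 0.1336, 0.0227, -0.0018, 0, 0, 0, 0.15, 0.0253, -0.0018, 0, 0, 0, 0.167, 0.0278, -0.0018, 0, 0, 0, 0.1837, 0.0303, -0.0017, 0, 0, 0, 0.2]
}}

```text
clock: 7.92
eef_pos: [0.5142, 0.1183, 0.0611]
tool_rot: [0.995, 0.102, -0.003, -0.019]
ft_force: [-7.5, 5.8, 1.2]
grip_width: -0.0003
```

```bash
python3 look.py pics/w6.png
```

```text
7.9167 [0.5142 0.1183 0.0611] [-0.0186  0.0981] [-7.491   5.771   1.2148]
```

View pics/w6.png

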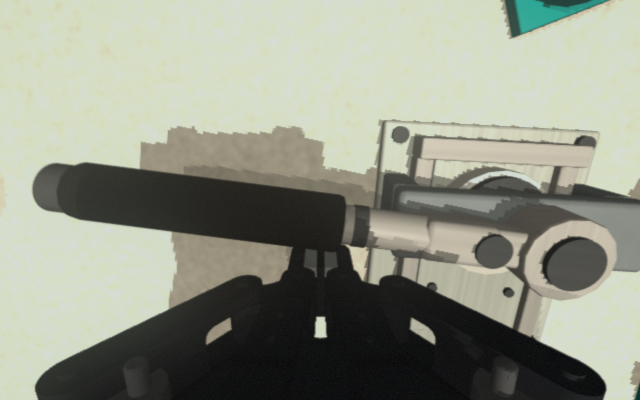

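The tool is about 45 mm closer to the screw than commanded. The fingertips (320,250) are at the inner end of the grip, still touching it. I'll check the joints before going on.

```bash
python3 - <<'E'
from h import *
o=sensors.get_obs()
for k in ('joint_pos','joint_vel','tau','eef_pos','tool_rot','ft_force','ft_torque'): print(k,o[k])
print(R.from_quat(o['tool_rot']).as_matrix())
E
```

```text
joint_pos [ 0.2016  0.4324 -0.1934  0.9465  0.0376  3.1406]
joint_vel [ 0.0072 -0.0048  0.0047 -0.018  -0.0242  0.0014]
tau [  0.8329 -43.301   22.52    -0.6924   0.2233  -0.0065]
eef_pos [0.515  0.1169 0.0611]
tool_rot [ 0.9947  0.1011 -0.0026 -0.0186]
ft_force [-0.0534  0.0102 -0.4589]
ft_torque [-0.1297  0.1309 -0.0128]
[[ 0.9796  0.201  -0.009 ]
 [ 0.2012 -0.9789  0.0365]
 [-0.0015 -0.0376 -0.9993]]
```

Joint 6 is clamped at its 3.14 limit, so the tool could not turn with the handle and was dragged inwards. I'll back off, use a quarter-turned tool (joint 6 near 1.6), and measure where the handle is now.

```bash
python3 - <<'E'
from h import *
o=sensors.get_obs();c=optics.camera('wrist');P=wpose(c,o)
a=ray(c,50,190,.081,P);b=ray(c,340,222,.081,P);s=ray(c,575,262,.092,P);h=ray(c,493,251,.092,P)
print(a,b,s,h)
for q in (a,b): d=q[:2]-SC2; print(np.arctan2(d[1],d[0]),np.hypot(*d))
d=(a-b)[:2];print('axis',np.arctan2(d[1],d[0])); d=(h-s)[:2];print('head',np.arctan2(d[1],d[0]),np.hypot(*d))
E
```

```text
[0.5286 0.2379 0.081 ] [0.5409 0.1131 0.081 ] [0.5479 0.0211 0.092 ] [0.5456 0.0533 0.092 ]
1.6563171592396886 0.21521665556436642
1.6393023744412267 0.08978340898116305
axis 1.6684936592743984
head 1.6437613217844815 0.03227101987794885
```

```bash
python3 - <<'E'
from h import *
p=hp(1.65,.045)
print(p,togo([*p,.062],1.65))
print(togo([*(sensors.get_obs()['eef_pos'][:2]-[.03,0]),.062],.35))
E
```

```text
[0.4903 0.1695] (array([-0.0141, -0.0563,  0.0014]), array([-0.0308, -0.0267, -1.4467]))
(array([-0.0294, -0.0061, -0.0004]), array([-0.0372, -0.0024, -0.1469]))
```

{"name": "apply_moves", "arguments": {
  "plan": [-0.012, 0, 0, 0, 0, 0, -0.025, -0.003, 0, 0, 0, -0.06, -0.03, -0.006, 0, 0, 0, -0.15, -0.03, -0.006, 0, 0, 0, -0.25, -0.03, -0.006, 0, 0, 0, -0.25, -0.03, -0.006, 0, 0, 0, -0.25]
}}

```text
clock: 8.52
eef_pos: [0.4856, 0.1181, 0.0624]
tool_rot: [0.974, 0.224, 0.002, -0.019]
ft_force: [-0.2, -0.0, 0.4]
grip_width: -0.0001
```

```bash
python3 - <<'E'
from h import *
o=sensors.get_obs();print(o['joint_pos'],o['eef_pos'],R.from_quat(o['tool_rot']).as_matrix(),o['ft_force'])
p=hp(1.65,.045)
print(p,togo([*p,.062],1.65))
E
```

```text
[ 0.2158  0.3801 -0.2737  0.9142  0.0377  2.905 ] [0.4856 0.1181 0.0624] [[ 0.8994  0.437  -0.0054]
 [ 0.4369 -0.8987  0.0374]
 [ 0.0115 -0.036  -0.9993]] [-0.2493 -0.0026  0.4026]
[0.4903 0.1695] (array([ 0.0266, -0.0441,  0.0023]), array([-0.0247, -0.0316, -1.1975]))
```

{"name": "apply_moves", "arguments": {
  "plan": [0, -0.004, 0, -0.0025, -0.003, -0.12, 0.002, -0.01, 0, -0.005, -0.006, -0.24, 0.005, -0.016, 0, -0.0075, -0.009, -0.36, 0.01, -0.022, 0, -0.01, -0.0125, -0.48, 0.015, -0.028, 0, -0.0125, -0.016, -0.6, 0.02, -0.034, 0.001, -0.015, -0.019, -0.72, 0.0266, -0.044, 0.002, -0.017, -0.022, -0.84, 0.0266, -0.044, 0.002, -0.02, -0.025, -0.96, 0.0266, -0.044, 0.002, -0.022, -0.028, -1.08, 0.0266, -0.044, 0.002, -0.0247, -0.0316, -1.1975, 0.0266, -0.044, 0.002, -0.0247, -0.0316, -1.1975, 0.0266, -0.044, 0.002, -0.0247, -0.0316, -1.1975]
}}

```text
clock: 9.52
eef_pos: [0.4892, 0.1695, 0.0617]
tool_rot: [0.679, 0.734, -0.001, -0.001]
ft_force: [0.2, -0.2, 0.9]
grip_width: -0.0
```

```bash
python3 look.py pics/w7.png; python3 - <<'E'
from h import *
o=sensors.get_obs();print(o['joint_pos'])
p=hp(1.65,.045)
print(p,togo([*p,.062],1.65))
import cv2
s=optics.camera('scene');cv2.imwrite('pics/s7.png',cv2.resize(s['pixels'][150:300,260:440,::-1],None,fx=4,fy=4))
E
```

```text
9.5167 [0.4892 0.1695 0.0617] [-0.0357  0.1525] [ 0.2409 -0.2132  0.8609]
[ 0.3329  0.4144 -0.2204  0.9382  0.001   1.8258]
[0.4903 0.1695] (array([-0.0001,  0.0012, -0.0003]), array([-0.0025, -0.0004, -0.0013]))
```

View pics/w7.png

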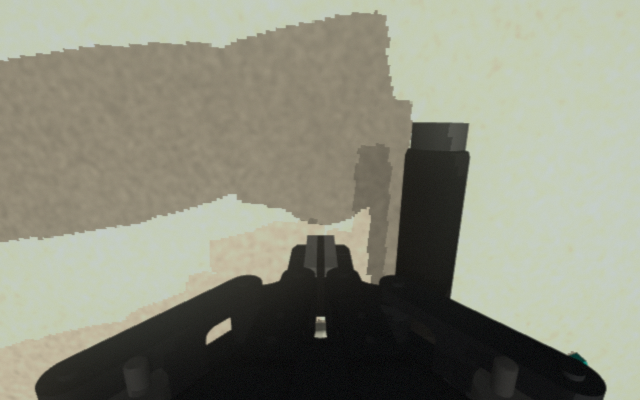

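View pics/s7.png

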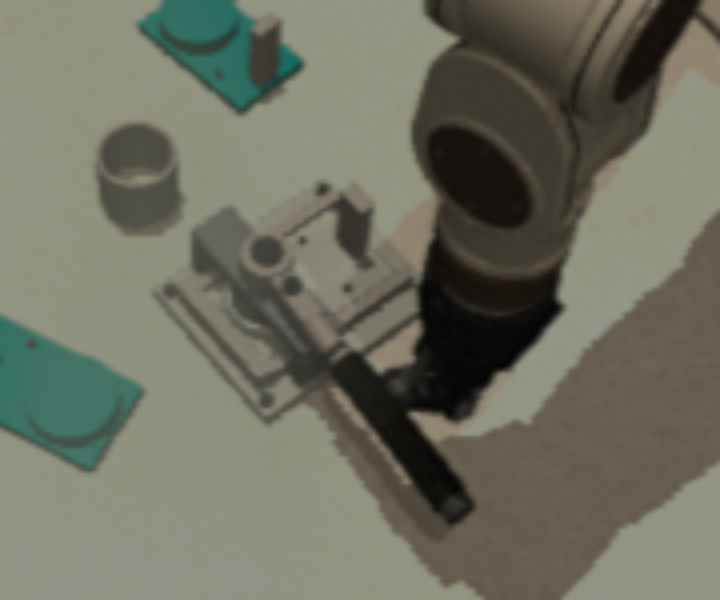

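```bash
python3 - <<'E'
from h import *
o=sensors.get_obs();c=optics.camera('wrist');P=wpose(c,o)
a=ray(c,438.5,152,.081,P);b=ray(c,425.5,290,.081,P)
d=(a-b)[:2];print(a,b,'axis',np.arctan2(d[1],d[0]))
for q in (a,b): d=q[:2]-SC2; print(np.arctan2(d[1],d[0]),np.hypot(*d))
off=.027
for i in range(1,13):
    f=.0167*i; print(i,round(-.15*(1-np.cos(f))+off*np.sin(f),4),round(off*(1-np.cos(f))+.15*np.sin(f),4),round(f,4))
E
```

```text
[0.5332 0.2265 0.081 ] [0.5386 0.1638 0.081 ] axis 1.6562781622441267
1.6386154014406098 0.20343605298950582
1.6307193959333446 0.14059546902760947
1 0.0004 0.0025 0.0167
2 0.0008 0.005 0.0334
3 0.0012 0.0075 0.0501
4 0.0015 0.0101 0.0668
5 0.0017 0.0126 0.0835
6 0.0019 0.0151 0.1002
7 0.0021 0.0177 0.1169
8 0.0023 0.0202 0.1336
9 0.0024 0.0228 0.1503
10 0.0024 0.0253 0.167
11 0.0024 0.0279 0.1837
12 0.0024 0.0304 0.2004
```

{"name": "apply_moves", "arguments": {
  "plan": [0, 0.002, -0.003, 0, 0, 0, 0, 0.004, -0.006, 0, 0, 0, 0, 0.007, -0.009, 0, 0, 0, 0, 0.01, -0.009, 0, 0, 0, 0, 0.012, -0.009, 0, 0, 0, 0, 0.014, -0.009, 0, 0, 0, 0, 0.015, -0.009, 0, 0, 0]
}}

```text
clock: 10.25
eef_pos: [0.5036, 0.1706, 0.0703]
tool_rot: [0.678, 0.735, -0.001, -0.001]
ft_force: [0.6, -0.4, 0.3]
grip_width: 0.0001
```

{"name": "apply_moves", "arguments": {
  "plan": [0.0004, 0.0025, 0, 0, 0, 0.0167, 0.0008, 0.005, 0, 0, 0, 0.0334, 0.0012, 0.0075, 0, 0, 0, 0.05, 0.0015, 0.01, 0, 0, 0, 0.0668]
}}

```text
clock: 10.58
eef_pos: [0.5127, 0.1729, 0.0701]
tool_rot: [0.702, 0.712, -0.002, -0.002]
ft_force: [-1.4, -0.9, 0.0]
grip_width: 0.0001
```

```bash
cat > ang.py <<'E'
# handle angle from the wrist view: dark grip/cap edge right of the fingers, rows 130-240
import sys,cv2
from h import *
o=sensors.get_obs();c=optics.camera('wrist');P=wpose(c,o);im=c['pixels']
cv2.imwrite(sys.argv[1],im[:,:,::-1])
g=cv2.cvtColor(im,cv2.COLOR_RGB2GRAY); m=(g<75).astype(np.uint8); m[250:]=0
n,l,st,ce=cv2.connectedComponentsWithStats(m); k=1+np.argmax(st[1:,4]); print(st[k])
pts=[]
for v in range(st[k][1]+10,235,3):
    u=np.where(l[v]==k)[0]
    if len(u)>20: pts.append(ray(c,u.mean(),v,.081,P)[:2])
pts=np.array(pts);vx,vy,x0,y0=cv2.fitLine(pts.astype(np.float32),2,0,0,.01).ravel()
a=np.arctan2(vy,vx);a=a if a>0 else a+np.pi
d=pts-SC2;yaw=R.from_quat(o['tool_rot']).as_matrix()[:2,0]
print('line',a,'radial',np.arctan2(d[:,1],d[:,0]).mean(),'tool',np.arctan2(yaw[1],yaw[0]), 'eef',o['eef_pos'],'F',o['ft_force'], 'j6',o['joint_pos'][5])
dd=o['eef_pos'][:2]-SC2; print('tool r',np.hypot(*dd),'polar',np.arctan2(dd[1],dd[0]))
E
python3 ang.py pics/w8.png
```

```text
[ 292  122  113  128 7432]
line 1.6147064 radial 1.6207288288659274 tool 1.5843372433828535 eef [0.5127 0.1729 0.0701] F [-1.4333 -0.9028  0.0185] j6 1.8816821234639691
tool r 0.15326184456756187 polar 1.7965697021299976
```

View pics/w8.png

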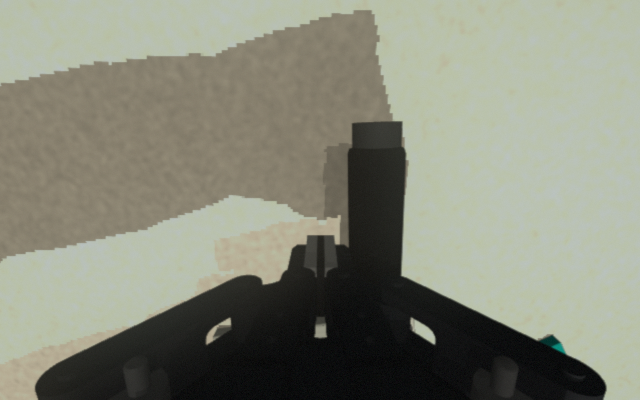

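The finger now touches the handle at (345,240) and pushes at about 1.6 N. The handle angle is 1.62 (start 1.905). Continuing.

{"name": "apply_moves", "arguments": {
  "plan": [0.0004, 0.0025, 0, 0, 0, 0.0167, 0.0008, 0.005, 0, 0, 0, 0.0334, 0.0012, 0.0075, 0, 0, 0, 0.05]
}}

```text
clock: 10.88
eef_pos: [0.5203, 0.1742, 0.0701]
tool_rot: [0.72, 0.694, -0.002, -0.002]
ft_force: [-3.2, -0.5, 1.1]
grip_width: -0.0001
```

{"name": "apply_moves", "arguments": {
  "plan": [0.0004, 0.0025, 0, 0, 0, 0.0167, 0.0008, 0.005, 0, 0, 0, 0.0334]
}}

```text
clock: 11.05
eef_pos: [0.5257, 0.1749, 0.0702]
tool_rot: [0.731, 0.682, -0.002, -0.001]
ft_force: [-0.1, -0.3, 0.0]
grip_width: -0.0005
```

```bash
python3 ang.py pics/w9.png
```

```text
[ 292  121  112  129 7427]
line 1.5341815 radial 1.5371784441547767 tool 1.5009805364097895 eef [0.5257 0.1749 0.0702] F [-0.0875 -0.2522  0.0196] j6 1.961082263955653
tool r 0.15289385575875653 polar 1.7105168501983539
```

{"name": "apply_moves", "arguments": {
  "plan": [0.0004, 0.0025, 0, 0, 0, 0.0167, 0.0008, 0.005, 0, 0, 0, 0.0334]
}}

```text
clock: 11.27
eef_pos: [0.5309, 0.1754, 0.0703]
tool_rot: [0.743, 0.67, -0.001, -0.001]
ft_force: [-0.9, -0.7, -0.2]
grip_width: 0.0003
```

{"name": "apply_moves", "arguments": {
  "plan": [0.0004, 0.0025, 0, 0, 0, 0.0167, 0.0008, 0.005, 0, 0, 0, 0.0334]
}}

```text
clock: 11.43
eef_pos: [0.5359, 0.1757, 0.0703]
tool_rot: [0.754, 0.657, -0.001, -0.001]
ft_force: [-3.2, 0.4, 1.2]
grip_width: -0.0003
```

{"name": "apply_moves", "arguments": {
  "plan": [0.0004, 0.0025, 0, 0, 0, 0.0167, 0.0008, 0.005, 0, 0, 0, 0.0334]
}}

```text
clock: 11.6
eef_pos: [0.5411, 0.1758, 0.0703]
tool_rot: [0.765, 0.645, -0.001, -0.001]
ft_force: [-1.8, 0.5, 0.6]
grip_width: -0.0001
```

{"name": "apply_moves", "arguments": {
  "plan": [0.0004, 0.0025, 0, 0, 0, 0.0167, 0.0008, 0.005, 0, 0, 0, 0.0334]
}}

```text
clock: 11.77
eef_pos: [0.5462, 0.1758, 0.0703]
tool_rot: [0.775, 0.632, -0.001, -0.001]
ft_force: [-3.8, -0.2, 0.7]
grip_width: 0.0002
```

{"name": "apply_moves", "arguments": {
  "plan": [0.0004, 0.0025, 0, 0, 0, 0.0167, 0.0008, 0.005, 0, 0, 0, 0.0334]
}}

```text
clock: 11.93
eef_pos: [0.5512, 0.1755, 0.0702]
tool_rot: [0.786, 0.619, -0.001, -0.001]
ft_force: [-1.5, 0.4, 0.6]
grip_width: 0.0
```

{"name": "apply_moves", "arguments": {
  "plan": [0.0004, 0.0025, 0, 0, 0, 0.0167, 0.0008, 0.005, 0, 0, 0, 0.0334]
}}

```text
clock: 12.1
eef_pos: [0.5563, 0.1751, 0.0702]
tool_rot: [0.796, 0.605, -0.001, -0.001]
ft_force: [-2.0, -0.3, 1.1]
grip_width: -0.0002
```

{"name": "apply_moves", "arguments": {
  "plan": [0.0004, 0.0025, 0, 0, 0, 0.0167, 0.0008, 0.005, 0, 0, 0, 0.0334]
}}

```text
clock: 12.27
eef_pos: [0.5613, 0.1746, 0.0702]
tool_rot: [0.806, 0.592, -0.001, -0.001]
ft_force: [-2.8, 0.8, 0.2]
grip_width: -0.0003
```

{"name": "apply_moves", "arguments": {
  "plan": [0.0004, 0.0025, 0, 0, 0, 0.0167, 0.0008, 0.005, 0, 0, 0, 0.0334]
}}

```text
clock: 12.43
eef_pos: [0.5664, 0.1738, 0.0702]
tool_rot: [0.816, 0.578, -0.001, -0.001]
ft_force: [-1.4, -0.3, 0.1]
grip_width: -0.0002
```

{"name": "apply_moves", "arguments": {
  "plan": [0.0004, 0.0025, 0, 0, 0, 0.0167, 0.0008, 0.005, 0, 0, 0, 0.0334]
}}

```text
clock: 12.6
eef_pos: [0.5713, 0.1729, 0.0702]
tool_rot: [0.825, 0.565, -0.001, -0.001]
ft_force: [-3.4, 1.3, 0.3]
grip_width: 0.0001
```

{"name": "apply_moves", "arguments": {
  "plan": [0.0004, 0.0025, 0, 0, 0, 0.0167, 0.0008, 0.005, 0, 0, 0, 0.0334]
}}

```text
clock: 12.77
eef_pos: [0.5763, 0.1718, 0.0702]
tool_rot: [0.835, 0.551, -0.001, -0.001]
ft_force: [-0.5, 0.1, -0.6]
grip_width: -0.0001
```

{"name": "apply_moves", "arguments": {
  "plan": [0.0004, 0.0025, 0, 0, 0, 0.0167, 0.0008, 0.005, 0, 0, 0, 0.0334]
}}

```text
clock: 12.93
eef_pos: [0.5812, 0.1706, 0.0701]
tool_rot: [0.844, 0.537, -0.001, -0.001]
ft_force: [-2.9, 0.7, 1.3]
grip_width: -0.0003
```

```bash
python3 ang.py pics/w10.png; python3 - <<'E'
from h import *
import cv2
s=optics.camera('scene');cv2.imwrite('pics/s10.png',cv2.resize(s['pixels'][150:300,260:440,::-1],None,fx=4,fy=4))
E
```

```text
[ 292  119  114  131 7487]
line 1.1669112 radial 1.1657812948925552 tool 1.1335420349438758 eef [0.5812 0.1706 0.0701] F [-2.9208  0.6752  1.3052] j6 2.2930467517983675
tool r 0.15105298725610247 polar 1.3427085253229007
```

View pics/s10.png

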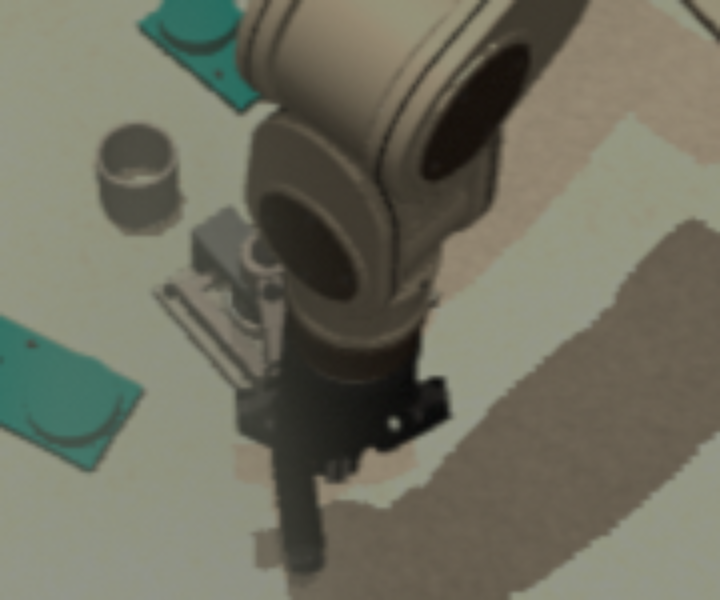

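View pics/w10.png

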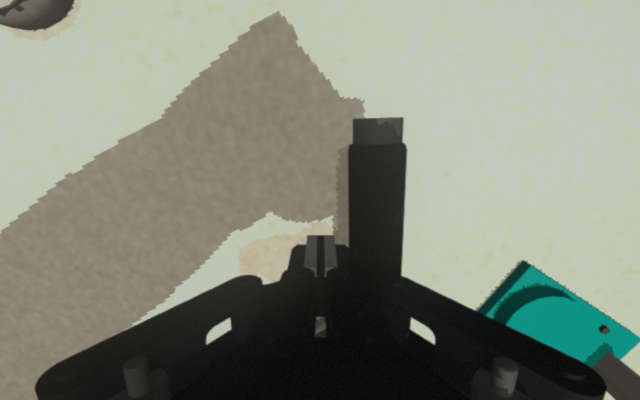

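{"name": "apply_moves", "arguments": {
  "plan": [0.0004, 0.0025, 0, 0, 0, 0.0167]
}}

```text
clock: 13.12
eef_pos: [0.5817, 0.1705, 0.0697]
tool_rot: [0.848, 0.531, -0.003, -0.002]
ft_force: [-9.0, 4.2, 1.2]
grip_width: -0.0001
```

{"name": "apply_moves", "arguments": {
  "plan": [0.0004, 0.0025, 0, 0, 0, 0.0167]
}}

```text
clock: 13.2
eef_pos: [0.5827, 0.1704, 0.0694]
tool_rot: [0.852, 0.523, -0.004, -0.004]
ft_force: [-8.9, 4.4, 2.1]
grip_width: 0.0001
```

It is tight: the force stands at 10 N and the tool has nearly stopped. I'll continue in small steps and watch the fold.

{"name": "apply_moves", "arguments": {
  "plan": [0, 0.002, 0, 0, 0, 0.0167]
}}

```text
clock: 13.28
eef_pos: [0.5845, 0.17, 0.0694]
tool_rot: [0.856, 0.517, -0.004, -0.004]
ft_force: [-8.7, 6.4, 2.3]
grip_width: -0.0005
```

{"name": "apply_moves", "arguments": {
  "plan": [0, 0.002, 0, 0, 0, 0.0167]
}}

```text
clock: 13.37
eef_pos: [0.5863, 0.1695, 0.0695]
tool_rot: [0.86, 0.51, -0.003, -0.004]
ft_force: [-8.3, 6.7, 2.8]
grip_width: 0.0002
```

```bash
python3 ang.py pics/w11.png
```

```text
[ 292  117  109  133 7585]
line 1.1222842 radial 1.1348766693236199 tool 1.0692600459395574 eef [0.5863 0.1695 0.0695] F [-8.3458  6.6808  2.8411] j6 2.350452376653239
tool r 0.15117940590380308 polar 1.3081045613689373
```

{"name": "apply_moves", "arguments": {
  "plan": [0, 0.002, 0, 0, 0, 0.015, 0, 0.0035, 0, 0, 0, 0.015, 0, 0.0035, 0, 0, 0, 0.015]
}}

```text
clock: 13.67
eef_pos: [0.5896, 0.1684, 0.0696]
tool_rot: [0.864, 0.504, -0.003, -0.005]
ft_force: [-7.9, 7.5, 2.3]
grip_width: 0.0002
```

```bash
python3 ang.py pics/w12.png
```

```text
[ 293  118  110  132 7504]
line 1.0985292 radial 1.110968690145136 tool 1.0554907901119022 eef [0.5896 0.1684 0.0696] F [-7.9076  7.548   2.2793] j6 2.360705492168912
tool r 0.15107680620220923 polar 1.284934655307671
```

{"name": "apply_moves", "arguments": {
  "plan": [0, 0.001, 0, 0, 0, 0, 0, 0.001, 0, 0, 0, 0, 0, 0.001, 0, 0, 0, 0]
}}

```text
clock: 13.97
eef_pos: [0.5902, 0.1682, 0.0696]
tool_rot: [0.864, 0.504, -0.003, -0.005]
ft_force: [-8.9, 7.6, 2.3]
grip_width: -0.0001
```

```bash
python3 ang.py pics/w13.png
```

```text
[ 293  118  111  132 7473]
line 1.092137 radial 1.1059905820466212 tool 1.0558381102554508 eef [0.5902 0.1682 0.0696] F [-8.8765  7.5692  2.256 ] j6 2.359578803958712
tool r 0.15101319430422064 polar 1.2804106596985
```

The fold is about 0.07 rad and the force is plateauing, so the hinge has clearly given. Backing off gently.

{"name": "apply_moves", "arguments": {
  "plan": [0, -0.003, 0, 0, 0, 0, 0, -0.006, 0, 0, 0, 0, 0, -0.009, 0, 0, 0, 0, 0, -0.012, 0, 0, 0, 0, 0, -0.015, 0, 0, 0, 0, 0, -0.02, 0, 0, 0, 0, 0, -0.027, 0, 0, 0, 0, 0, -0.035, 0, 0, 0, 0, 0, -0.042, 0, 0, 0, 0, 0, -0.045, 0, 0, 0, 0, 0, -0.045, 0, 0, 0, 0]
}}

```text
clock: 14.93
eef_pos: [0.5534, 0.1879, 0.0704]
tool_rot: [0.864, 0.503, -0.002, -0.001]
ft_force: [-0.4, -0.6, -0.6]
grip_width: 0.0001
```

```bash
python3 ang.py pics/w14.png;python3 - <<'E'
from h import *
import cv2
s=optics.camera('scene');cv2.imwrite('pics/s14.png',cv2.resize(s['pixels'][150:300,260:440,::-1],None,fx=4,fy=4))
E
```

```text
[ 414  117   61  133 6627]
line 1.1576742 radial 1.162984913326062 tool 1.0543075577156547 eef [0.5534 0.1879 0.0704] F [-0.3702 -0.594  -0.5674] j6 2.414044631691506
tool r 0.164546525236261 polar 1.5321404480995577
```

View pics/w14.png

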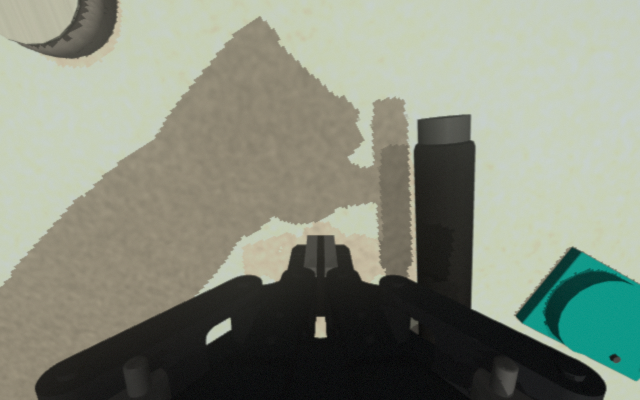

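View pics/s14.png

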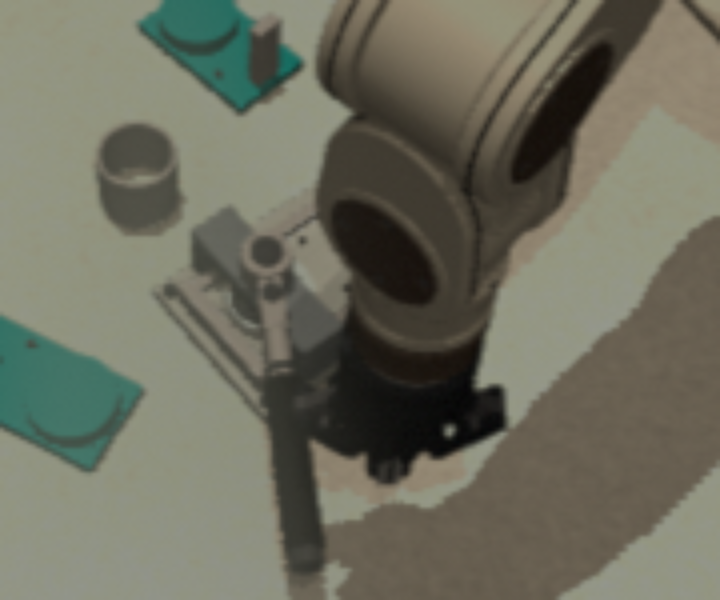

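The handle sprang back to 1.16 rad, its pre-fold angle. Next I'll retreat clear and take a final look.

{"name": "apply_moves", "arguments": {
  "plan": [0, -0.01, 0, 0, 0, 0, 0, -0.02, 0, 0, 0, 0, 0, -0.04, -0.01, 0, 0, 0, 0, -0.06, -0.03, 0, 0, 0, 0, -0.08, -0.06, 0, 0, 0, 0, -0.1, -0.09, 0, 0, 0, 0, -0.12, -0.11, 0, 0, 0, 0, -0.14, -0.13, 0, 0, 0, 0, -0.16, -0.14, 0, 0, 0, 0, -0.18, -0.14, 0, 0, 0, 0, -0.18, -0.14, 0, 0, 0]
}}

```text
clock: 15.95
eef_pos: [0.3953, 0.2781, 0.212]
tool_rot: [0.864, 0.504, -0.001, -0.002]
ft_force: [0.2, 0.8, -1.0]
grip_width: 0.0002
```

```bash
python3 - <<'E'
from h import *
import cv2
o=sensors.get_obs();print(o['clock'],o['eef_pos'],o['ft_force'])
s=optics.camera('scene');cv2.imwrite('pics/s15.png',cv2.resize(s['pixels'][150:300,260:440,::-1],None,fx=4,fy=4))
t=optics.camera('top');cv2.imwrite('pics/t15.png',cv2.resize(t['pixels'][150:290,200:400,::-1],None,fx=4,fy=4,interpolation=2))
a=cv2.imread('pics/top0.png').astype(int);b=t['pixels'][:,:,::-1].astype(int)
cv2.imwrite('pics/t15f.png',b.astype(np.uint8))
E
```

```text
15.95 [0.3953 0.2781 0.212 ] [ 0.1503  0.7916 -1.0465]
```

View pics/s15.png

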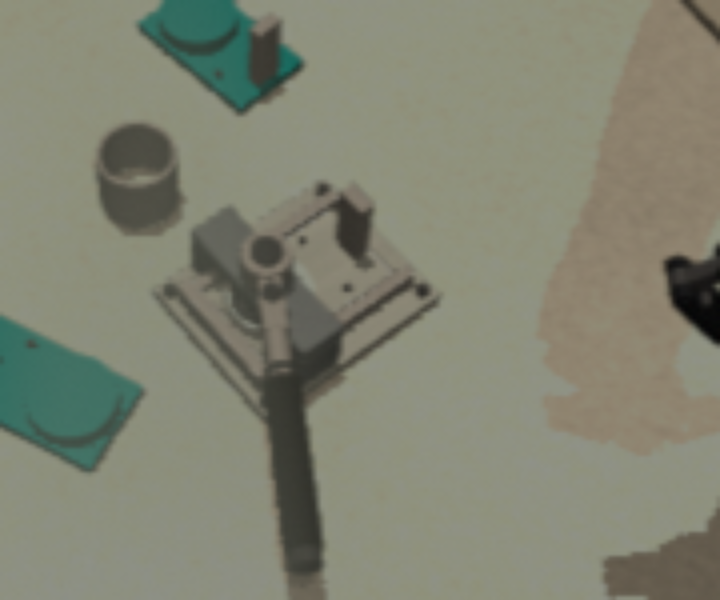

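View pics/t15.png

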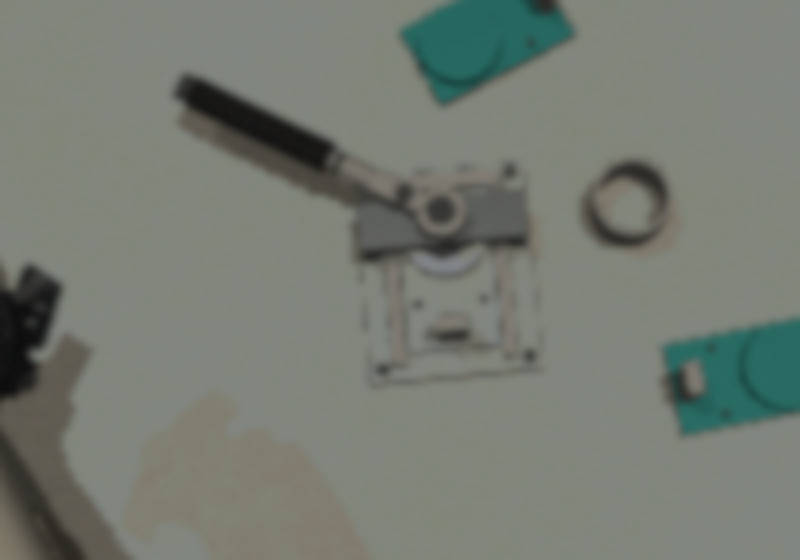

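View pics/t15f.png

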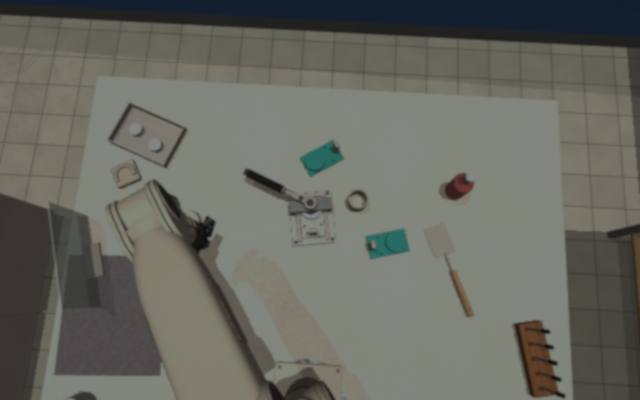

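Final views: handle straight, carrier against the stop, ring, bottle, knife and look-alikes unmoved. The arm hides the tin in the top view, so I'll check it in the scene view and measure the tab and handle.

```bash
python3 - <<'E'
from h import *
import cv2
s=optics.camera('scene');cv2.imwrite('pics/s16.png',s['pixels'][:,:,::-1])
t=optics.camera('top')
T=lambda a,b,z: ray(t,200+a/4-.4,150+b/4-.4,z)
S=lambda a,b,z: ray(s,260+a/4-.4,150+b/4-.4,z)
for n,p in [('screw',T(440,209,.092)),('hinge',T(404,190,.092)),('grip in',T(330,154,.081)),('grip out',T(183,87,.081)),('tab S',S(357,197,.085)),('tab T',T(450,321,.085)),('hinge S',S(273,288,.092)),('screw S',S(265,250,.092)),('gin S',S(285,375,.081)),('gout S',S(303,560,.081))]:
    d=p[:2]-SC2; print(n,p,incl(p),np.arctan2(d[1],d[0]))
E
```

```text
screw [0.549  0.0245 0.092 ] [0.0021 0.0002] 0.44383517503905007
hinge [0.5615 0.0512 0.092 ] [0.0183 0.0248] 1.0887243573933394
grip in [0.5877 0.1075 0.081 ] [0.0526 0.0766] 1.1199913751276176
grip out [0.632  0.2192 0.081 ] [0.1129 0.1805] 1.160920117147834
tab S [0.4665 0.0119 0.085 ] [-0.0814 -0.0001] -2.9981137601256336
tab T [0.4695 0.0125 0.085 ] [-0.0784  0.    ] -3.00023054489916
hinge S [0.5553 0.0505 0.092 ] [0.0121 0.025 ] 1.2734206145061537
screw S [0.5452 0.0224 0.092 ] [-0.002  -0.0013] -2.608075443806507
gin S [0.5774 0.1046 0.081 ] [0.0419 0.0753] 1.212784479320121
gout S [0.6302 0.2166 0.081 ] [0.1107 0.1782] 1.1638711178754182
```

View pics/s16.png

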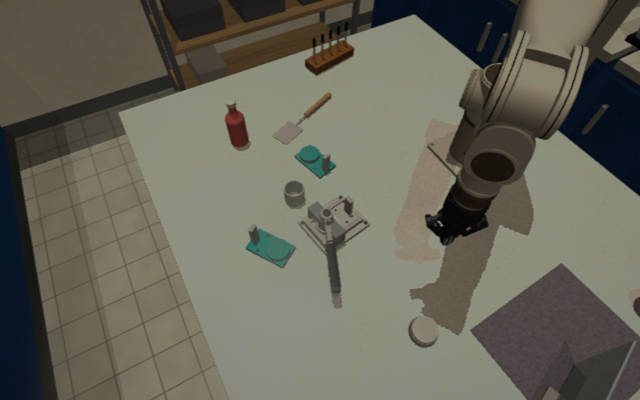

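The tin is still at (424,331) and the ring, bottle and knife are in place. The tab measures about -80 mm, and the arm is clear. Handing in.

```bash
python3 -c "
from workcell import bot,sensors
print(bot.job_done(), sensors.get_obs()['clock'])"
```

```text
the job is handed in; nothing more can be done
the job is handed in; nothing more can be done
```

I slid the carrier home, tightened the screw until the wrench handle broke over, then backed off and handed in at about 16 s of the 64 s allowed. The hand-in gives no verdict, so the checks below are my own.

- **Carrier:** it stopped moving while the push rose to about 18 N in the push direction (21 N in all), under the 45 N limit. Its tab measured -78.4 mm (top) and -81.4 mm (scene), averaging -80 mm. The scene value is just inside the -81.5 mm limit, and the camera calibration is only good to about 2 mm.
- **Screw:** it came up tight after about 0.74 rad, when the force rose from about 3 N to 10 N. I folded the hinge an estimated 0.07 rad and stopped.
- **Handle:** it sprang back to 1.16 rad, against 1.166 rad just before the screw came up tight, so it looks straight and the screw not backed off. In the last pictures the short hinge-to-screw baseline is too coarse to confirm 0.02 rad by itself. I did not measure the jaw height directly.
- **Surroundings:** the four bystanders and the turquoise look-alikes look unmoved, and the arm was clear of everything at hand-in.

**One thing went wrong:** on the first turn of the handle, joint 6 reached its limit. The fingers slid about 45 mm inwards along the grip with roughly 9 N of force. I backed off, turned the tool a quarter turn and finished the turn that way.

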